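# Move the blood-draw armrest out by one hole and hold the lock pin seated

## Robot

A 6-joint arm with a two-finger parallel gripper is mounted at the origin on the work surface. World frame = base frame: x ahead of the robot, y to its left, z up, the work surface at z = 0. Lengths are in m, angles in rad, forces in N, time in s.
With the tool pointing down it reaches from about 0.35 to 0.85 m from the base axis. Payload 8.1 kg.
Tool frame: the origin (TCP) lies midway between the tips of the shut fingers; the grasp point (between the pads) lies robot.grasp_offset behind it (robot.grasp_offset is the distance from the TCP to the grasp point, in m); z points along the fingers, y is the direction in which the jaws open and shut (so a half turn about z gives the same grasp; the last joint's range is limited). The gripper opens to 93 mm and grips with 3 to 60 N. Pads are 15 mm wide; open, the fingers measure 128 mm over their backs; the gripper's body (75 mm by 188 mm) begins 65 mm behind the grasp point.
Start: joints at [-1.405, 0.13, 1.488, -0, 1.523, -0.085], TCP at [0.149, -0.581, 0.219] pointing down, gripper open.
Joint ranges: [-2.96, 2.96], [-0.89, 2.26], [0.02, 2.5], [-1.34, 4.48], [0, 2.73], [-2.66, 2.66]. Speed limits (rad/s): [2.39, 2.39, 2.79, 3.14, 3.14, 3.14].

## Interface

Orientations are given as a rotation vector (axis times angle).
In Python, from plant import robot gives the robot as it stands.
- The arm moves only by the shell command python3 -m handwheel 'ROWS' [OPENING] [FORCE]. ROWS is text: rows parted by semicolons, each of 6 numbers parted by spaces: the shift along the world's x, y, z each as a share of 0.3 m, from -1 to 1, then the turn, a rotation vector about the world's x, y, z each as a share of 45 degrees, from -1 to 1. A call has 1 to 5 rows; each row is the pose to reach, as a shift and turn from the pose commanded when the call began; what a row does not reach only later rows make up. A row lasts 1/10 s, in which the tool goes at most 50 mm and 8.59 degrees, less where a joint would pass 70% of its speed; a pose out of reach is approached as far as the arm can. A call with a number of a shift or a turn outside -1 to 1 is refused whole. A call with a gripper value outside its range is refused whole. OPENING is the closure, from -1 (fully open) to 1 (shut), set as the call begins (- or left out, the last holds). The fingers move at their own pace and stop on an object; FORCE is the grip in N (left out, the last holds). Time passes only in rows, so rows that repeat a pose let the fingers close. It gives the time, the measured TCP pose, the force and the opening at its end, in the units of the state.
- robot.read_state(): the state, without advancing time (a new reading comes with each control period).
- robot.read_camera(name): name is "scene" or "top" or "wrist"; returns (picture, depth): 400x640x3 uint8, red, green, blue; 400x640 float32, m along the optical axis (not along the pixel's ray), 0 where there is no reading.
- robot.camera_model(name): a dict with "camera_matrix" (3x3 intrinsics, pixels), "dist" ([k1, k2, p1, p2, k3] as OpenCV has them; the pictures are not rectified), "pose" (4x4, takes a point from camera to world coordinates); the wrist camera has in their place "tool_from_camera" (4x4, takes a point from camera to tool coordinates, whose origin is the TCP and whose axes are the flange's). Camera axes: x right, y down, z forward; pixel columns grow to the right and rows downward; lengths in m; the calibration is good to about 2 mm. A picture is of the moment at which its call begins: read the wrist's pose just before it. camera_model takes no time and is no camera call.
- robot.close_job(): hands the job in, once; it reports no verdict.
Trained networks look in the newest picture that a camera, given by its name, has taken for a name from the list of things; names that differ only in an ending like _2 or _b are one class to them, and where a whole thing is asked for, a point or a joint stands for the part that bears it (a point fixed in the world has none). Each returns a list of dicts, best first, with "conf" (0 to 1); they miss things now and then, are a little off and sometimes report something else, mostly with a low value. They report only what shows in the picture. A call takes as long as a camera call.
- robot.look_for(camera, query): "rect" ([centre column, centre row, width, height] in pixels, round what is visible of it).
- robot.silhouettes(camera, query): "pixels" (400x640 bool, what is visible of it) and "rect" ([centre column, centre row, width, height] in pixels, round what is visible of it).
- robot.tip_of(camera, query): "at" ([row, column] in pixels: a listed point, or the origin of a listed thing).
The state is a dict: "t": time; "q": joint angles; "dq": joint speeds; "joint_torque": joint torques, N m; "tool_pos": TCP position; "orientation": TCP orientation; "force": force on the tool from outside, world axes, zero at the start; "wrist_torque": the same for the moment, N m; "opening": finger opening in m.
Only numpy, scipy, OpenCV 4.12 (cv2) and the standard library are available. Lean on these libraries where they do the work, as an engineer would, in place of code of your own. Each camera call takes 0.05 s, during which the arm holds its last target.

## Task

Set the bench-top blood-draw armrest one hole further out, towards its cushion end: turn the clamp's bar handle anticlockwise (seen from above) until it clicks past its detent and is free, pull the round plunger knob up so the lock pin comes out of the tube, slide the armrest to the next hole and let the pin drop fully home in it. Finish still gripping the plunger knob with the pin fully home, and keep hold of it there (I tighten the clamp afterwards). Leave everything else on the bench where it stands.

Things in the scene. Friction and masses are not known exactly. Their poses are not given: they have to be found in the camera images.
- pull_knob_centre (a point): Centre of the plunger's round pull knob: upright black ribbed cylinder, 31 mm across, 28 mm tall, on the sleeve; centre 88 mm above the bench with the pin home. Under it 18 mm to the sleeve top, filled by a 25 mm hexagon collar. z up; y along the tube, outward, the way to go. Cushion bracket from 62 mm away along y, 79 mm high; cushion from 92 mm away, 119 mm high.
- pull_knob: The same pull knob as a body, joined rigidly to the lock pin and carried along by the sleeve: origin at its centre, same axes. It is what to pull and what to hold at the end.
- plunger (a joint): Height of the lock pin, m: 0 = fully home in a hole of the tube, 0.012 = pulled up to its stop. The round-ended 10 mm pin is clear of the tube above 0.008. A spring pushes it down with 6 N at 0 and 10 N at 0.012; let go between holes it rides on the tube at 0.008 and drops into the next hole by itself.
- armrest (a joint): Place of the sliding sleeve with cushion along the tube, m: about 0 = the hole where the pin starts, positive = outward (to the cushion end). Holes are 0.040 apart, so the next is at 0.040 (the pin has about 1.5 mm of play each way). With clamp free and pin pulled it slides with about 3 N; 0.8 to 1.0 kg. It cannot turn or lift.
- clamp_bar (a point): Centre of the clamp's bar handle: black bar 56 mm long, 12 mm thick, from 68 to 94 mm above the bench (this point 82 mm), turning about the vertical through this point; on the sleeve, 90 mm inward of the pull knob; round hub 26 mm wide below 68 mm. z up. The bar lies along the point's y axis turned by -1.3 rad about z: clamped, it is 1.3 rad clockwise (from above) of the tube; free, in line.
- clamp (a joint): Angle of the clamp's bar handle, rad: about 0 = clamped (the sleeve will not slide), 1.3 = fully free, at its stop; grows anticlockwise seen from above. A sprung detent resists with up to 0.12 N m; its hump is at 0.65, beyond which it snaps on to 1.3 and stays.
- armrest_base: Fixed part of the armrest: square aluminium tube (36 mm, 440 mm long, top 50 mm above the bench, a row of 12 mm holes in it) on two grey feet bolted to the bench. Origin on the bench under the middle of the sleeve (200 mm long, 48 mm wide, top 56 mm high) as it starts; y along the tube, outward; z up.
- small_rack: Bystander: small white rack with lilac-capped tubes, 50 x 113 mm, 95 mm tall, near the tube's far side. Origin under its centre.
- specimen_cup: Bystander: clear specimen cup with yellow lid, 64 mm across, 74 mm tall, beside the tube. Origin under its centre.
- tape_roll: Bystander: roll of white tape lying flat, 68 mm across, 25 mm tall, on the robot's side of the tube. Origin under its centre.
- steel_dish: Bystander: low steel dish 70 x 150 mm, 25 mm tall, beside the cushion on the robot's side. Origin under its centre.
- gel_bottle: Bystander: short clear bottle, 60 mm across, 120 mm tall, near the tube's inner foot. Origin under its centre.

How it is judged:
On the way, in this order (a step that is already met when the one before it is completed fails the run):
1. the clamp is turned past its detent and free, with the pin still in its first hole (value of joint clamp above 1 rad and value of joint armrest between -0.006 and 0.006 m), for 0.2 s.
2. the plunger is pulled up by its knob, pin clear of the tube (value of joint plunger above 0.0078 m and contact force between the fingers and pull_knob above 1 N), for 0.1 s.
3. the pin is fully home in the next hole outward (value of joint plunger below 0.002 m and value of joint armrest between 0.036 and 0.044 m), for 0.2 s.
At the end, for the whole second after the job is handed in: The armrest is one hole further out (slide at 40 mm, within 4 mm), the lock pin is fully home in that hole (within 2 mm), the clamp is still free (past 1.0 rad), and the fingers grip the plunger knob with more than 1.5 N through the last second (all of step 3 and value of joint clamp above 1 rad and contact force between the fingers and pull_knob above 1.5 N); the arm keeps its last pose, push and grip.
It fails at once if a bystander is knocked or moved by more than 30 mm (distance of any of small_rack, specimen_cup, tape_roll, steel_dish, gel_bottle from where it was at the start of the episode above 0.03 m or angle between any of small_rack, specimen_cup, gel_bottle's own z axis and vertical above 0.6 rad).
It also fails if it takes over 51 s, if anything falls off the work surface, if the arm or the gripper's body presses on something with over 40 N, if the wrist force passes 120 N, or if a joint passes its speed limit or range.

## Working session

There is one attempt and no reset: what is moved stays moved. The work goes in short steps, Python scripts to look and compute and a shell command to move; the robot and the scene stay as the last step left them, time stands still between calls to the robot, and variables do not carry over. Pictures are saved under pics/ and viewed, and the job is handed in when it is done.

```bash
ls; mkdir -p pics
cat > h.py <<'E'
import numpy as np, cv2
from plant import robot
from scipy.spatial.transform import Rotation as R
def ray(cam, u, v, st=None):
    m=robot.camera_model(cam); K=np.array(m["camera_matrix"]); d=np.array(m["dist"])
    p=cv2.undistortPoints(np.array([[[u,v]]],float),K,d)[0,0]
    return np.array([p[0],p[1],1.0]), pose(cam,st)
def pose(cam,st=None):
    m=robot.camera_model(cam)
    if "pose" in m: return np.array(m["pose"])
    st=st or robot.read_state()
    T=np.eye(4); T[:3,:3]=R.from_rotvec(st["orientation"]).as_matrix(); T[:3,3]=st["tool_pos"]
    return T@np.array(m["tool_from_camera"])
def at_z(cam,u,v,z,st=None):
    r,T=ray(cam,u,v,st); d=T[:3,:3]@r; o=T[:3,3]
    return o+d*(z-o[2])/d[2]
def at_d(cam,u,v,dep,st=None):
    r,T=ray(cam,u,v,st); return T[:3,:3]@(r*dep)+T[:3,3]
def save(img,n): cv2.imwrite("pics/"+n,img[:,:,::-1])
E
python3 - <<'E'
from h import *
print(robot.read_state(), robot.grasp_offset)
for c in ("top","scene","wrist"):
    im,d=robot.read_camera(c); save(im,c+"0.png")
    for q in ("pull_knob_centre","clamp_bar","armrest_base"):
        r=robot.tip_of(c,q)
        for x in r[:2]: 
            v,u=x["at"]; z={"pull_knob_centre":.088,"clamp_bar":.082}.get(q,0)
            dd=d[int(v),int(u)]
            print(c,q,x, at_z(c,u,v,z).round(4), at_d(c,u,v,dd).round(4) if dd>0 else None)
E
```

```text
pics
{'t': 0.0, 'q': array([-1.40537248e+00,  1.31151313e-01,  1.48925535e+00, -6.91472587e-05,
        1.52300427e+00, -8.53964155e-02]), 'dq': array([ 3.82896827e-04, -3.96112154e-04,  2.09682817e-04, -9.28548423e-05,
        1.69020408e-03,  9.29689295e-04]), 'joint_torque': array([ 1.89505568e-04, -5.59851444e+01, -4.91747832e+01,  7.68607948e-02,
        3.58566467e-02, -1.40649931e-04]), 'tool_pos': array([ 0.1488243 , -0.58066729,  0.21760648]), 'orientation': array([-3.11511951e+00, -3.92733935e-01,  2.22527084e-04]), 'force': array([ 0.49100364,  0.2638252 , -0.32463596]), 'wrist_torque': array([ 0.02255585,  0.00285442, -0.07359274]), 'opening': 0.09303937812091491} 0.0188
top pull_knob_centre {'at': [197.0, 287.8], 'conf': 0.69} [0.5849 0.0496 0.088 ] [0.5831 0.0485 0.1002]
top clamp_bar {'at': [208.3, 299.2], 'conf': 0.54} [0.5615 0.0252 0.082 ] [0.5648 0.0268 0.0554]
top clamp_bar {'at': [208.6, 330.2], 'conf': 0.49} [ 0.5613 -0.0412  0.082 ] [ 0.5604 -0.0412  0.0896]
top armrest_base {'at': [206.9, 298.6], 'conf': 0.81} [0.575  0.0317 0.    ] [0.5677 0.0281 0.0567]
scene pull_knob_centre {'at': [219.2, 350.0], 'conf': 0.52} [0.5799 0.0514 0.088 ] [0.5885 0.0524 0.103 ]
scene clamp_bar {'at': [200.7, 304.2], 'conf': 0.82} [ 0.5639 -0.0416  0.082 ] [ 0.5705 -0.0393  0.0932]
scene armrest_base {'at': [237.0, 333.1], 'conf': 0.58} [0.5797 0.0236 0.    ] [0.6015 0.0278 0.0434]
```

View pics/top0.png

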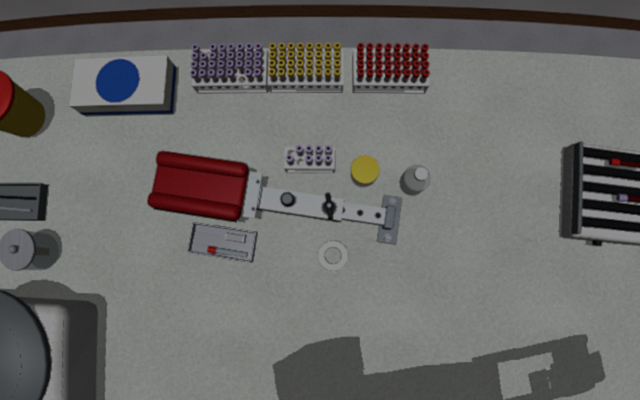

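View pics/scene0.png

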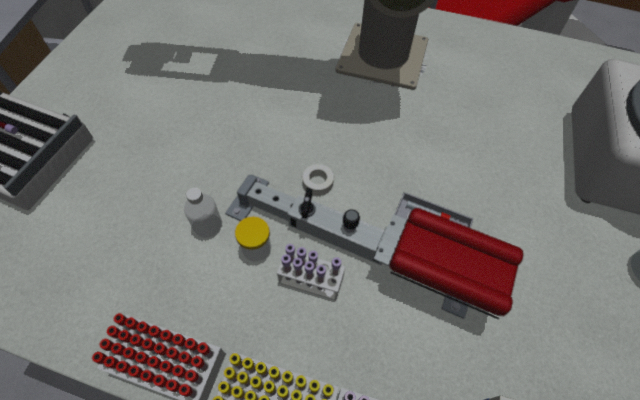

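The top picture shows the knob at about pixel (288,199) and the bar handle at (329,207). It lies roughly along world x. The scene view agrees, with the knob at about (0.583, 0.050) and the bar at about (0.562, -0.041). Next I move the wrist camera over them.

```bash
python3 -m handwheel '0.5 0.66 0.1 0 0 0;0.5 0.66 0.1 0 0 0;0.5 0.66 0.1 0 0 0;0.5 0.66 0.1 0 0 0;0.5 0.66 0.1 0 0 0' -1 20; python3 -m handwheel '0.5 0.66 0.1 0 0 0;0.5 0.66 0.1 0 0 0;0.5 0.66 0.1 0 0 0;0.5 0.66 0.1 0 0 0;0.5 0.66 0.1 0 0 0'
python3 - <<'E'
from h import *
print(robot.camera_model("wrist")["tool_from_camera"])
E
```

```text
t: 1.1
tool_pos: [0.2996, -0.3818, 0.249]
orientation: [3.116, 0.392, 0.001]
force: [0.7, -0.9, 0.2]
opening: 0.0926
t: 1.6
tool_pos: [0.4496, -0.1837, 0.2793]
orientation: [3.116, 0.393, 0.001]
force: [-0.3, -0.6, -0.0]
opening: 0.0929
[[ 1.83489042e-04 -9.66756217e-01 -2.55699793e-01  7.04215293e-02]
 [ 9.99998954e-01  5.44195562e-04 -1.33991345e-03 -1.63242444e-04]
 [ 1.43452035e-03 -2.55699280e-01  9.66755305e-01 -1.65844994e-01]
 [ 0.00000000e+00  0.00000000e+00  0.00000000e+00  1.00000000e+00]]
```

```bash
python3 -m handwheel '0.33 0.55 0 0 0 0;0.33 0.55 0 0 0 0;0.33 0.55 0 0 0 0;0.33 0.55 0 0 0 0;0.33 0.55 0 0 0 0'
python3 - <<'E'
from h import *
st=robot.read_state(); im,d=robot.read_camera("wrist"); save(im,"w1.png"); np.save("w1d.npy",d)
print(st["tool_pos"],st["orientation"])
np.save("w1st.npy",np.r_[st["tool_pos"],st["orientation"]])
c="wrist"
for q in ("pull_knob_centre","clamp_bar","armrest_base"):
    for x in robot.tip_of(c,q)[:2]:
        v,u=x["at"]; z={"pull_knob_centre":.088,"clamp_bar":.082}.get(q,0)
        dd=d[int(v),int(u)]
        print(c,q,x, at_z(c,u,v,z,st).round(4), at_d(c,u,v,dd,st).round(4) if dd>0 else None)
for q in ("pull_knob","clamp_bar"):
    for x in robot.silhouettes(c,q)[:2]:
        m=x["pixels"]; print(q,x["conf"],x["rect"],m.sum())
        vs,us=np.nonzero(m); dd=d[vs,us]
        P=np.array([at_d(c,u,v,t,st) for u,v,t in zip(us[::3],vs[::3],dd[::3]) if t>0])
        print(P.min(0).round(4),P.max(0).round(4))
        zt=np.percentile(P[:,2],95); T=P[P[:,2]>zt-0.005]; print("top",zt.round(4),np.median(T,0).round(4),((T.min(0)+T.max(0))/2).round(4))
        if q=="clamp_bar":
            X=T[:,:2]-T[:,:2].mean(0); w,V=np.linalg.eigh(np.cov(X.T)); print(np.degrees(np.arctan2(V[1,1],V[0,1])))
# sleeve/tube direction from sleeve-top points by depth
vs,us=np.mgrid[0:400:3,0:640:3]; vs=vs.ravel();us=us.ravel()
P=np.array([at_d(c,u,v,d[v,u],st) for u,v in zip(us,vs) if d[v,u]>0])
S=P[(abs(P[:,2]-.056)<.006)&(P[:,0]>.5)&(P[:,0]<.65)&(P[:,1]<.1)&(P[:,1]>-.08)]
r=cv2.minAreaRect((S[:,:2]*1000).astype(np.float32)); print(len(S),r)
E
```

```text
t: 2.1
tool_pos: [0.5491, -0.0159, 0.2782]
orientation: [-3.114, -0.401, -0.0]
force: [-1.2, -0.9, 0.7]
opening: 0.0932
[ 0.54913747 -0.01590736  0.27818197] [-3.11426961e+00 -4.00852585e-01 -4.21556130e-04]
wrist pull_knob_centre {'at': [144.8, 269.9], 'conf': 0.62} [0.5805 0.0511 0.088 ] [0.5821 0.0489 0.1039]
wrist clamp_bar {'at': [175.9, 334.5], 'conf': 0.67} [ 0.5631 -0.034   0.082 ] [ 0.5649 -0.0328  0.0944]
wrist armrest_base {'at': [148.0, 289.8], 'conf': 0.66} [0.5744 0.0336 0.    ] [0.5797 0.0297 0.0552]
wrist armrest_base {'at': [156.6, 467.9], 'conf': 0.54} [ 0.6294 -0.2273  0.    ] [ 0.628 -0.201  0.051]
pull_knob 0.74 [267.5, 145.2, 30.0, 26.5] 572
[0.5655 0.0386 0.0556] [0.5944 0.0737 0.1048]
top 0.1041 [0.5795 0.0526 0.1026] [0.5793 0.0529 0.1019]
clamp_bar 0.62 [334.3, 175.4, 20.6, 46.1] 625
[ 5.388e-01 -4.860e-02 -4.000e-04] [ 0.5939 -0.0233  0.0959]
top 0.095 [ 0.5676 -0.0357  0.0935] [ 0.5663 -0.0356  0.093 ]
-172.9410974164681Traceback (most recent call last):
  File "<stdin>", line 22, in <module>
  File "h.py", line 18, in at_d
    r,T=ray(cam,u,v,st); return T[:3,:3]@(r*dep)+T[:3,3]
        ~~~^^^^^^^^^^^^
  File "h.py", line 7, in ray
    return np.array([p[0],p[1],1.0]), pose(cam,st)
                                      ~~~~^^^^^^^^
  File "h.py", line 9, in pose
    m=robot.camera_model(cam)
ValueError: time passes only in moves, steps and waits
```

View pics/w1.png

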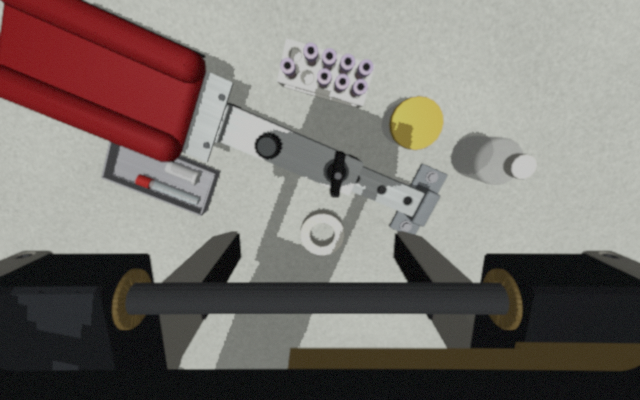

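Wrist view: knob at (268,146) and bar at (337,174). Their separation comes out at about 90 mm, as given. I'll refine the tube direction with vectorised code.

```bash
cat >> h.py <<'E'
def cloud(cam,d,st,mask=None):
    m=robot.camera_model(cam); T=pose(cam,st)
    ok=d>0
    if mask is not None: ok&=mask
    v,u=np.nonzero(ok)
    p=cv2.undistortPoints(np.stack([u,v],1).astype(float)[:,None],np.array(m["camera_matrix"]),np.array(m["dist"]))[:,0]
    return (np.c_[p,np.ones(len(p))]*d[ok][:,None])@T[:3,:3].T+T[:3,3]
E
python3 - <<'E'
from h import *
a=np.load("w1st.npy"); st={"tool_pos":a[:3],"orientation":a[3:]}; d=np.load("w1d.npy")
P=cloud("wrist",d,st)
def rng(n,z0,z1,x0,x1,y0,y1):
    S=P[(P[:,2]>z0)&(P[:,2]<z1)&(P[:,0]>x0)&(P[:,0]<x1)&(P[:,1]>y0)&(P[:,1]<y1)]
    if len(S)<5: print(n,len(S));return
    (c,s,an)=cv2.minAreaRect((S[:,:2]*1000).astype(np.float32)); X=S[:,:2]-S[:,:2].mean(0); w,V=np.linalg.eigh(np.cov(X.T))
    print(n,len(S),np.median(S,0).round(4),"rect",np.round(c,1),np.round(s,1),round(an,1),"pca",np.degrees(np.arctan2(V[1,1],V[0,1])).round(1)%180)
rng("sleeve",.05,.062,.52,.62,-.08,.1)
rng("tube",.045,.062,.5,.65,-.2,.1)
rng("knob",.097,.11,.55,.61,.02,.09)
rng("bar",.089,.1,.52,.6,-.07,0.0)
rng("rack",.07,.12,.62,.75,-.1,.1)
rng("cup",.06,.09,.6,.7,-.2,-.08)
E
```

```text
sleeve 3677 [0.5762 0.0176 0.0559] rect [572.8  10.5] [186.8  48.2] 81.7 pca 80.6
tube 5913 [ 0.5664 -0.0213  0.0555] rect [597.5 -47.7] [295.1 118.4] 82.5 pca 82.3
knob 501 [0.5795 0.0526 0.1025] rect [578.9  52.9] [29.  27.7] 22.3 pca 29.5
bar 445 [ 0.5677 -0.0354  0.0935] rect [566.3 -35.8] [55.5 12. ] 7.5 pca 7.300000000000011
rack 2297 [ 0.672  -0.0126  0.0932] rect [670.6 -26.5] [165.4  57.5] 75.4 pca 76.4
cup 2370 [ 0.6489 -0.1135  0.0736] rect [ 650.6 -140.6] [ 63.1 116.9] 3.3 pca 81.4
```

Bar centre is (0.566, -0.036) at 7.4°, the tube direction is 81.5°, and the knob is at (0.579, 0.053). The heights and the 55.5x12 mm bar size match the given values. I align over the bar and descend.

```bash
python3 -m handwheel '0.057 -0.067 -0.3 0 0 -0.16;0.057 -0.067 -0.3 0 0 -0.16;0.057 -0.067 -0.4 0 0 -0.16;0.057 -0.067 -0.4 0 0 -0.16;0.057 -0.067 -0.4 0 0 -0.16' 0
python3 - <<'E'
from h import *
st=robot.read_state(); im,d=robot.read_camera("wrist"); save(im,"w2.png"); print(st["tool_pos"],st["orientation"])
P=cloud("wrist",d,st)
S=P[(P[:,2]>.087)&(P[:,2]<.1)&(abs(P[:,0]-.566)<.035)&(abs(P[:,1]+.036)<.02)]
print(len(S)); print(cv2.minAreaRect((S[:,:2]*1000).astype(np.float32)) if len(S)>5 else 0)
S=P[(P[:,2]>.097)&(P[:,2]<.11)&(abs(P[:,0]-.58)<.03)&(abs(P[:,1]-.053)<.03)]
print(len(S)); print(cv2.minAreaRect((S[:,:2]*1000).astype(np.float32)) if len(S)>5 else 0)
E
```

```text
t: 2.9
tool_pos: [0.5644, -0.0414, 0.1592]
orientation: [-3.135, -0.194, 0.001]
force: [-0.3, 0.0, 0.8]
opening: 0.0572
[ 0.56440903 -0.04143503  0.15921746] [-3.13545416e+00 -1.94291944e-01  8.09378133e-04]
925
((566.7605590820312, -35.861183166503906), (55.082542419433594, 11.567721366882324), 7.161282062530518)
1095
((579.5411987304688, 52.12727355957031), (29.197729110717773, 28.555299758911133), 48.698246002197266)
```

View pics/w2.png

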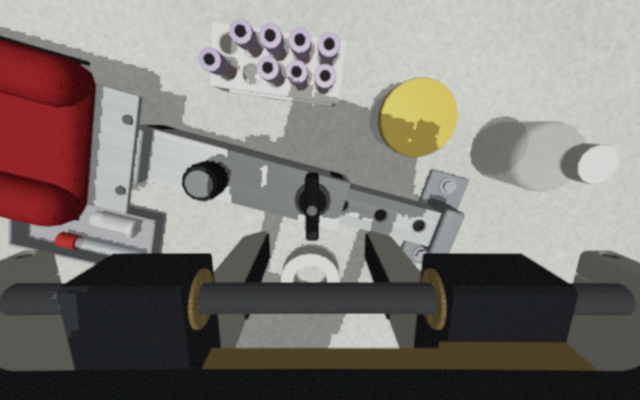

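```bash
python3 -m handwheel '0 0 0 0 0 0;0 0 0 0 0 0'
```

```text
t: 3.15
tool_pos: [0.5661, -0.0409, 0.1611]
orientation: [3.135, 0.196, 0.006]
force: [-0.6, -0.4, 0.9]
opening: 0.0473
```

```bash
python3 -m handwheel '0.002 0.016 -0.15 0 0 0;0.002 0.016 -0.3 0 0 0;0.002 0.016 -0.3 0 0 0;0.002 0.016 -0.3 0 0 0'
```

```text
t: 3.55
tool_pos: [0.5652, -0.0357, 0.0693]
orientation: [-3.135, -0.197, 0.002]
force: [-0.0, -0.8, 0.9]
opening: 0.0465
```

```bash
python3 -m handwheel '0 0 0 0 0 0;0 0 0 0 0 0;0 0 0 0 0 0;0 0 0 0 0 0' 1 12
python3 - <<'E'
from h import *
st=robot.read_state(); im,d=robot.read_camera("wrist"); save(im,"w3.png"); print(st["tool_pos"],st["force"],st["wrist_torque"],st["opening"])
E
```

```text
t: 3.95
tool_pos: [0.5662, -0.036, 0.0699]
orientation: [3.135, 0.196, 0.003]
force: [0.3, -0.3, 0.2]
opening: 0.0187
[ 0.56621384 -0.0360113   0.0699015 ] [ 0.32136232 -0.29753293  0.20381182] [0.04819421 0.01151307 0.0006941 ] 0.01871463497210854
```

View pics/w3.png

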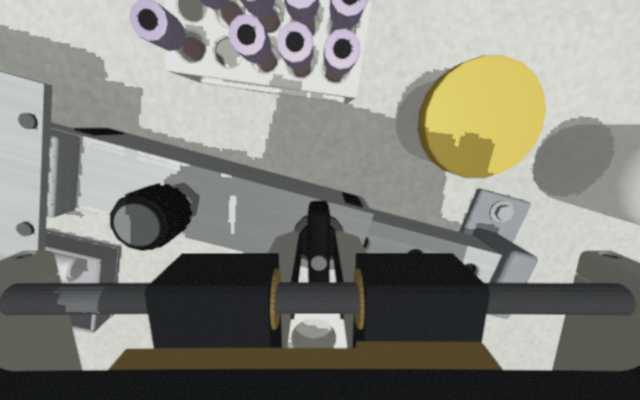

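The fingers straddle the bar, seen at (318,240), and are still closing. I let them finish and then start turning.

```bash
python3 -m handwheel '0 0 0 0 0 0;0 0 0 0 0 0;0 0 0 0 0 0' 1 20;python3 -m handwheel '0 0 0 0 0 0.15;0 0 0 0 0 0.3;0 0 0 0 0 0.45;0 0 0 0 0 0.6'
```

```text
t: 4.3
tool_pos: [0.566, -0.0368, 0.0694]
orientation: [3.134, 0.196, 0.002]
force: [-0.8, -5.9, 4.6]
opening: 0.012
t: 4.7
tool_pos: [0.5661, -0.0371, 0.0693]
orientation: [2.999, 0.929, 0.002]
force: [1.1, -6.4, 2.9]
opening: 0.0118
```

```bash
python3 -m handwheel '0 0 0 0 0 0.15;0 0 0 0 0 0.3;0 0 0 0 0 0.45;0 0 0 0 0 0.6;0 0 0 0 0 0.75'; python3 -m handwheel '0 0 0 0 0 0.15;0 0 0 0 0 0.3;0 0 0 0 0 0.3;0 0 0 0 0 0.3'
python3 - <<'E'
from h import *
st=robot.read_state(); im,d=robot.read_camera("wrist"); save(im,"w4.png"); print(st["tool_pos"],st["force"],st["wrist_torque"],st["opening"]); r=st["orientation"]
print(np.degrees(2*np.arctan2(r[1],r[0]))-90)
E
```

```text
t: 5.2
tool_pos: [0.5666, -0.0363, 0.0693]
orientation: [2.6, 1.76, 0.003]
force: [4.3, -3.5, 0.1]
opening: 0.0121
t: 5.6
tool_pos: [0.5668, -0.0363, 0.0693]
orientation: [2.379, 2.048, 0.003]
force: [5.3, -3.4, -0.2]
opening: 0.0121
[ 0.56684106 -0.0363008   0.06931135] [ 5.34227097 -3.43020309 -0.1632714 ] [-0.60808948 -0.81312385  0.1491835 ] 0.01207752435310313
-8.572582919923477
```

View pics/w4.png

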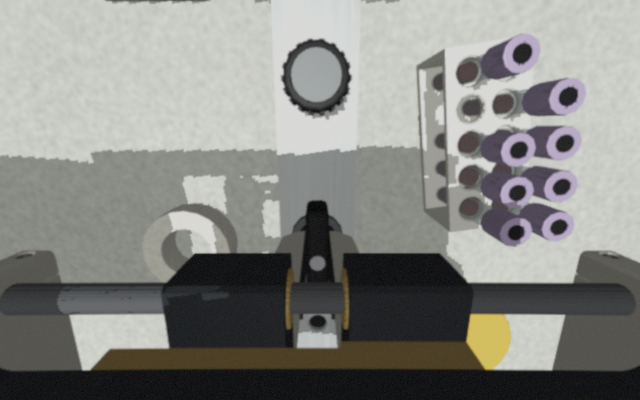

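The bar at (318,235) is now in line with the tube. Tool yaw is -8.6° and the tube is at 81.5°. I open, rise, and look again.

```bash
python3 -m handwheel '0 0 0 0 0 0;0 0 0 0 0 0;0 0 0.1 0 0 0;0 0 0.25 0 0 0;0 0 0.25 0 0 0' 0; python3 -m handwheel '0.043 0.15 0 0 0 0;0.043 0.15 0 0 0 0;0.043 0.15 0 0 0 0'
python3 - <<'E'
from h import *
st=robot.read_state(); im,d=robot.read_camera("wrist"); save(im,"w5.png"); print(st["tool_pos"],st["force"],st["opening"]); r=st["orientation"]
P=cloud("wrist",d,st)
def f(z0,z1,c,w):
    S=P[(P[:,2]>z0)&(P[:,2]<z1)&(abs(P[:,0]-c[0])<w)&(abs(P[:,1]-c[1])<w)]
    print(len(S),len(S)>5 and (np.median(S,0),cv2.minAreaRect((S[:,:2]*1000).astype(np.float32))))
f(.097,.11,(.58,.053),.03)
st=robot.read_state(); im,d=robot.read_camera("top"); save(cv2.resize(im[120:280,220:480],None,fx=3,fy=3),"t5.png")
for x in robot.tip_of("top","clamp_bar")[:2]: print(x)
E
```

```text
t: 6.15
tool_pos: [0.5691, -0.0361, 0.1504]
orientation: [2.376, 2.045, 0.01]
force: [1.5, -0.5, 1.2]
opening: 0.0447
t: 6.45
tool_pos: [0.5778, 0.0101, 0.1429]
orientation: [-2.379, -2.051, 0.001]
force: [-1.0, 0.0, 0.3]
opening: 0.0466
[0.57784106 0.01008287 0.14294143] [-1.01567458  0.03534183  0.34156388] 0.04659635761505759
1280 (array([0.57935758, 0.05467115, 0.10230597]), ((579.20654296875, 53.92472839355469), (28.634559631347656, 30.030546188354492), 52.823509216308594))
{'at': [210.0, 327.5], 'conf': 0.49}
{'at': [178.2, 362.0], 'conf': 0.47}
```

View pics/w5.png

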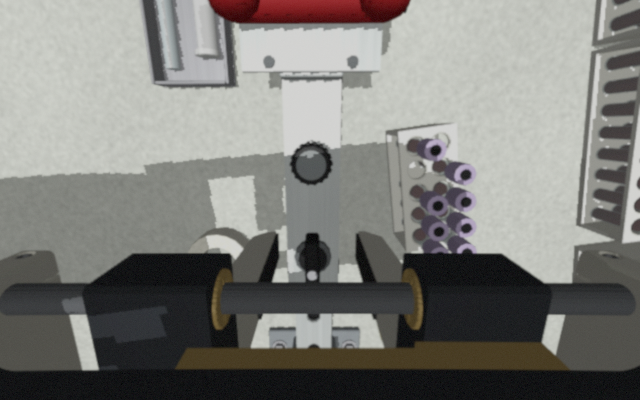

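View pics/t5.png

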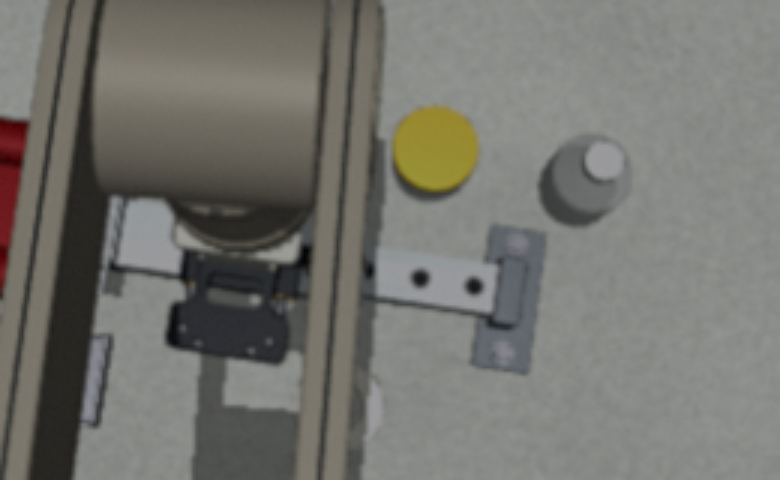

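The wrist view shows the bar at (313,255) in line with the tube, so the clamp is free. The knob is at (311,163), which gives (0.579, 0.053). I move over it.

```bash
python3 -m handwheel '0.003 0.142 0 0 0 0;0.003 0.142 0 0 0 0;0.003 0.142 0 0 0 0;0.003 0.142 0 0 0 0'
python3 - <<'E'
from h import *
st=robot.read_state(); im,d=robot.read_camera("wrist"); save(im,"w6.png"); print(st["tool_pos"],st["orientation"],st["opening"])
E
```

```text
t: 7.0
tool_pos: [0.579, 0.0508, 0.1434]
orientation: [2.382, 2.048, -0.001]
force: [0.4, -0.2, 0.8]
opening: 0.0467
[0.57903288 0.05075534 0.14340651] [ 2.38183171e+00  2.04834094e+00 -8.26918494e-04] 0.04665023092127723
```

View pics/w6.png

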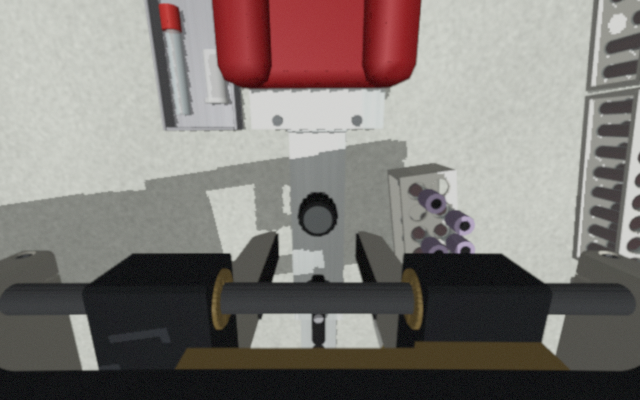

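```bash
python3 -m handwheel '0.001 0.008 -0.12 0 0 0;0.001 0.008 -0.24 0 0 0;0.001 0.008 -0.24 0 0 0;0.001 0.008 -0.24 0 0 0'; python3 -m handwheel '0 0 0 0 0 0;0 0 0 0 0 0;0 0 0 0 0 0;0 0 0 0 0 0;0 0 0 0 0 0' 1 20
python3 - <<'E'
from h import *
st=robot.read_state(); im,d=robot.read_camera("wrist"); save(im,"w7.png"); print(st["tool_pos"],st["force"],st["opening"])
E
```

```text
t: 7.45
tool_pos: [0.5788, 0.0534, 0.0714]
orientation: [-2.381, -2.047, 0.003]
force: [0.7, 0.1, 1.2]
opening: 0.0465
t: 7.95
tool_pos: [0.5802, 0.0542, 0.0737]
orientation: [2.38, 2.049, 0.002]
force: [-4.2, -0.8, 8.0]
opening: 0.0288
[0.58016891 0.05420746 0.07368038] [-4.21227357 -0.79893009  8.02775605] 0.0287809036090132
```

View pics/w7.png

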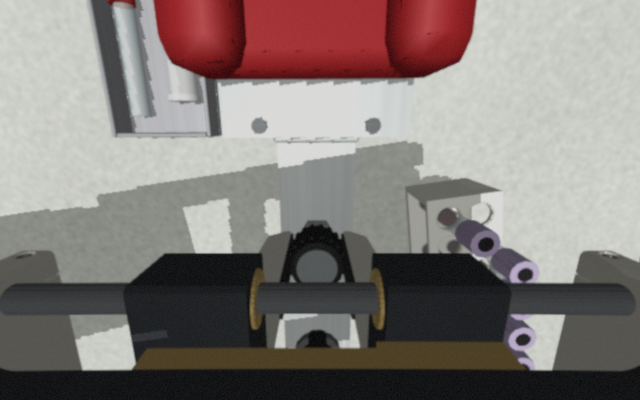

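```bash
python3 -m handwheel '0 0 0 0 0 0;0 0 0 0 0 0;0 0 0 0 0 0' 1 20
python3 - <<'E'
from h import *
st=robot.read_state(); print(st["tool_pos"],st["force"],st["wrist_torque"],st["opening"])
E
```

```text
t: 8.3
tool_pos: [0.5802, 0.0542, 0.0737]
orientation: [2.38, 2.049, 0.002]
force: [-4.3, -0.3, 6.6]
opening: 0.0284
[0.58017349 0.05420488 0.07368061] [-4.26231721 -0.3293091   6.61249487] [-0.09638365  0.69889891 -0.02876855] 0.02837210617186108
```

The grip holds on the knob with an opening of 28 mm, but there is a small upward force. I firm up the grip, lift a little, and check that the knob comes along.

```bash
python3 -m handwheel '0 0 0 0 0 0;0 0 0.01 0 0 0;0 0 0.02 0 0 0;0 0 0.02 0 0 0;0 0 0.02 0 0 0' 1 35
python3 - <<'E'
from h import *
st=robot.read_state(); im,d=robot.read_camera("wrist"); save(im,"w8.png"); print(st["tool_pos"],st["force"],st["wrist_torque"],st["opening"])
P=cloud("wrist",d,st)
S=P[(P[:,2]>.09)&(P[:,2]<.13)&(abs(P[:,0]-.579)<.008)&(abs(P[:,1]-.054)<.012)]
print(len(S),np.percentile(S[:,2],[10,50,90]))
E
```

```text
t: 8.8
tool_pos: [0.58, 0.0542, 0.0777]
orientation: [2.381, 2.049, 0.001]
force: [5.2, 0.1, -7.6]
opening: 0.0284
[0.58002158 0.0541563  0.07765527] [ 5.18272912  0.06983198 -7.58134041] [-0.01068312 -1.18654415 -0.02089193] 0.028404626111215636
1154 [0.10532887 0.10652771 0.1073605 ]
```

The knob top rose about 4 mm and the pull is -7.6 N, which matches the spring. I pull on to about 10 mm.

```bash
python3 -m handwheel '0 0 0.01 0 0 0;0 0 0.022 0 0 0;0 0 0.022 0 0 0;0 0 0.022 0 0 0'
python3 - <<'E'
from h import *
st=robot.read_state(); im,d=robot.read_camera("wrist"); save(im,"w9.png"); print(st["tool_pos"],st["force"],st["wrist_torque"],st["opening"])
P=cloud("wrist",d,st)
S=P[(P[:,2]>.09)&(P[:,2]<.13)&(abs(P[:,0]-.579)<.008)&(abs(P[:,1]-.054)<.012)]
print(len(S),np.percentile(S[:,2],[10,50,90]))
E
```

```text
t: 9.25
tool_pos: [0.58, 0.0541, 0.084]
orientation: [2.381, 2.049, 0.001]
force: [6.8, 0.0, -10.5]
opening: 0.0283
[0.57999819 0.05413253 0.08395426] [  6.8418582    0.01644133 -10.45384839] [-0.03148804 -1.49978621  0.07202464] 0.028327314767125217
1156 [0.11152565 0.11282289 0.11367998]
```

```bash
python3 -m handwheel '0.004 0.025 0 0 0 0;0.009 0.058 0 0 0 0;0.013 0.091 0 0 0 0;0.017 0.115 0 0 0 0;0.018 0.122 0 0 0 0'; python3 -m handwheel '0 0 0 0 0 0;0 0 0 0 0 0'
python3 - <<'E'
from h import *
st=robot.read_state(); im,d=robot.read_camera("wrist"); save(im,"w10.png"); p=st["tool_pos"];print(p,st["force"],st["wrist_torque"],st["opening"])
dp=p-np.array([.57999819,.05413253,.08395426]); print("along",dp@[.148,.989,0],"across",dp@[.989,-.148,0])
P=cloud("wrist",d,st)
S=P[(P[:,2]>.09)&(P[:,2]<.13)&(abs(P[:,0]-p[0])<.008)&(abs(P[:,1]-p[1])<.012)]
print(len(S),np.percentile(S[:,2],[10,50,90]))
E
```

```text
t: 9.8
tool_pos: [0.5853, 0.0906, 0.0837]
orientation: [2.38, 2.049, -0.0]
force: [6.1, -4.2, -8.5]
opening: 0.0281
t: 10.0
tool_pos: [0.5853, 0.0907, 0.0837]
orientation: [2.381, 2.049, 0.001]
force: [7.0, -0.6, -9.1]
opening: 0.0287
[0.58529307 0.09069895 0.08367254] [ 6.9924376  -0.55626419 -9.08553512] [-0.07046515 -1.48345745 -0.0304664 ] 0.028738141589647277
along 0.03694782651970902 across -0.00017519594914386282
1180 [0.11118005 0.11257456 0.1133728 ]
```

View pics/w10.png

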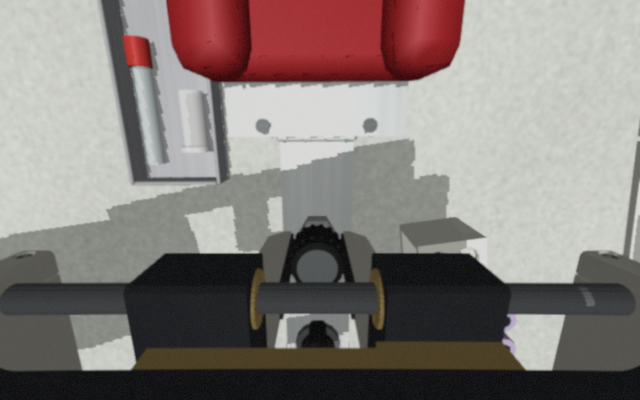

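The sleeve moved with the tool by 36.9 mm; the bracket edge is at the same place in the picture. Another 3 mm, then I lower.

```bash
python3 -m handwheel '0.0015 0.01 0 0 0 0;0.0015 0.01 0 0 0 0;0.0015 0.01 0 0 0 0'; python3 -m handwheel '0 0 -0.01 0 0 0;0 0 -0.018 0 0 0;0 0 -0.024 0 0 0;0 0 -0.024 0 0 0'
python3 - <<'E'
from h import *
st=robot.read_state(); im,d=robot.read_camera("wrist"); save(im,"w11.png"); p=st["tool_pos"];print(p,st["force"],st["wrist_torque"],st["opening"])
dp=p-np.array([.57999819,.05413253,.08395426]); print("along",dp@[.148,.989,0],"across",dp@[.989,-.148,0])
P=cloud("wrist",d,st)
S=P[(P[:,2]>.09)&(P[:,2]<.13)&(abs(P[:,0]-p[0])<.008)&(abs(P[:,1]-p[1])<.012)]
print(len(S),np.percentile(S[:,2],[10,50,90]))
E
```

```text
t: 10.35
tool_pos: [0.5856, 0.0933, 0.0836]
orientation: [2.381, 2.048, -0.0]
force: [5.8, -0.8, -9.3]
opening: 0.0284
t: 10.75
tool_pos: [0.5857, 0.0933, 0.0765]
orientation: [2.381, 2.048, 0.0]
force: [5.7, -1.9, -8.2]
opening: 0.0283
[0.58568407 0.09327969 0.07651005] [ 5.67914145 -1.94212692 -8.21355481] [-0.30871451 -1.3111082   0.04105903] 0.028258170039996623
along 0.03955804699819798 across -0.00017044345986136974
1181 [0.1041159  0.1054339  0.10627513]
```

The pin has entered the hole, at about 2.8 mm. I lower it home with a slight press.

```bash
python3 -m handwheel '0 0 -0.008 0 0 0;0 0 -0.015 0 0 0;0 0 -0.015 0 0 0;0 0 -0.015 0 0 0'
python3 - <<'E'
from h import *
st=robot.read_state(); im,d=robot.read_camera("wrist"); save(im,"w12.png"); p=st["tool_pos"];print(p,st["force"],st["wrist_torque"],st["opening"])
dp=p-np.array([.57999819,.05413253,.08395426]); print("along",dp@[.148,.989,0],"across",dp@[.989,-.148,0])
P=cloud("wrist",d,st)
S=P[(P[:,2]>.09)&(P[:,2]<.13)&(abs(P[:,0]-p[0])<.008)&(abs(P[:,1]-p[1])<.012)]
print(len(S),np.percentile(S[:,2],[10,50,90]))
E
```

```text
t: 11.2
tool_pos: [0.5858, 0.0936, 0.0737]
orientation: [2.381, 2.048, 0.001]
force: [-1.0, -2.1, 7.1]
opening: 0.0283
[0.58581641 0.0935583  0.07369618] [-1.04703313 -2.06772142  7.09222671] [-0.49307198  0.03077884  0.0038285 ] 0.028322612089750558
along 0.039853183063152275 across -8.079253887059808e-05
1176 [0.10123556 0.10269117 0.10358272]
```

```bash
python3 -m handwheel '0 0 0 0 0 0;0 0 0 0 0 0;0 0 0 0 0 0'
python3 - <<'E'
from h import *
im,d=robot.read_camera("scene"); save(cv2.resize(im[120:320,160:560],None,fx=2,fy=2),"s12.png"); st=robot.read_state(); print(st["tool_pos"],st["force"],st["opening"],st["t"])
E
```

```text
t: 11.55
tool_pos: [0.5858, 0.0936, 0.0737]
orientation: [2.381, 2.048, 0.001]
force: [-1.3, -1.4, 5.8]
opening: 0.0286
[0.58586177 0.09357979 0.07370881] [-1.2002403  -2.57427718  6.14906914] 0.02851086126973798 11.6
```

View pics/w12.png

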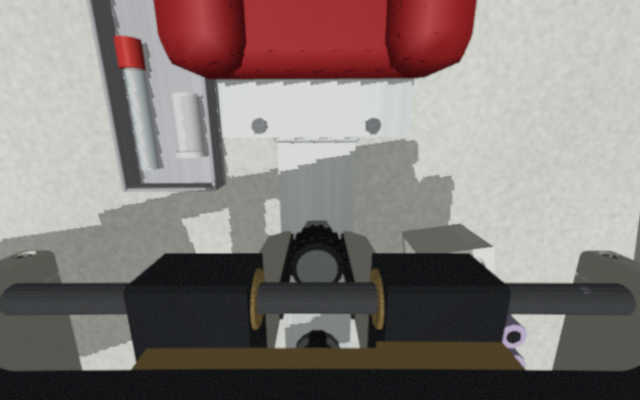

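View pics/s12.png

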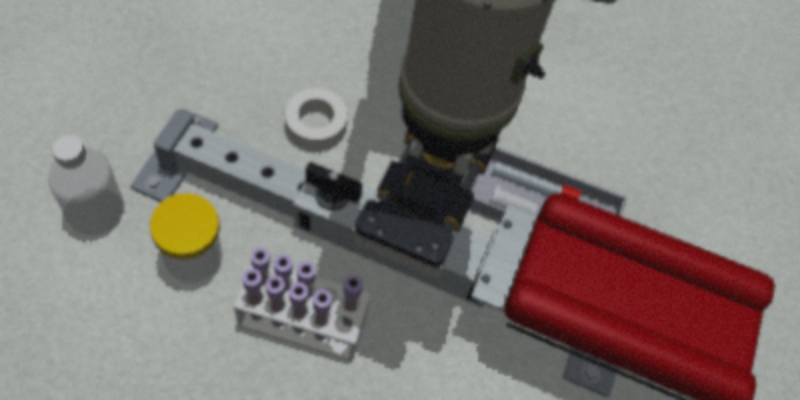

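The scene view shows the bar at about (333,183) in line with the tube. One more hole is exposed on the inner side, at (268,172), and the bystanders are undisturbed. The knob is held. I hand the job in.

```bash
python3 -c "
from plant import robot
print(robot.close_job()); s=robot.read_state(); print(s['t'],s['tool_pos'],s['force'],s['opening'])"
```

```text
the job is handed in; nothing more can be done
None
the job is handed in; nothing more can be done
```

The armrest is one hole further out with the pin home, and the gripper is still holding the plunger knob. I handed the job in at about 11.6 s. The hand-in gives no verdict, so what follows is from my own checks.

- **Clamp:** I gripped the bar handle, turned it 74° anticlockwise until it lay in line with the tube, and let go. It is still in line with the tube in the last scene picture.
- **Plunger:** I gripped the knob and pulled it up about 10 mm. The pull was about 10 N, which fits the spring.
- **Slide:** The tool moved 39.9 mm along the tube. One more tube hole now shows at the inner end.
- **Pin home:** Tool height is back at 0.0737 m, exactly where it was with the pin home before. The knob top is at 0.1027 m, against 0.1023 m at the start. The tool now presses lightly down with about 6 N.
- **Grip:** The commanded grip is 35 N.
- **Bystanders:** They look undisturbed in the last picture; I did not measure their positions.

Two readings disagreed with what I expected. The fingers closed to 28.4 mm on a knob given as 31 mm across; it held without slipping, so I took this to be the ribbing. There was also an upward force of about 7 N when I first closed on the knob, which I could not explain.

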